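Turn the cocoa biscuit out of its mould

TASK

Take the lid off the sloping biscuit mould and lay it flat, handle up, on the middle of the wooden board; then lift the dark cocoa biscuit out of its cavity and lay it flat on the middle of the brown plate. Put the lid and the biscuit down gently without dropping them, leave the pale butter biscuit in its cavity, and do not disturb the sugar shaker or the jug behind the mould, nor push the board or plate about.

Things in the scene. Friction and masses are not known exactly. Their poses are not given: they have to be found in the camera images.
- mould: grey aluminium biscuit mould on a dark stand, fixed, 130 mm up its slope x 208 mm wide. Origin on the worktop under its middle; own z up, own x level towards its high side, own y level across. Its open face slopes 30 deg, rising towards +x, and looks up and towards -x (normal (-0.5, 0, 0.866)). A lip round it, 6 mm high at the low edge, 5 mm at the sides, keeps the lid in place
- mould_face (a point): middle of the mould's open face. Two cavities side by side, centred 42 mm to either side along the mould's y: each 88 mm along the slope x 40 wide x 18 deep. In the middle of each long side is a finger recess, equally deep, 32 mm along the slope, 30 mm wide on the outer side, 44 mm wide between the cavities (shared)
- lid: white-painted metal lid 112 x 196 x 6 mm lying loose on the mould's sloping face, 0.24 kg; hides both cavities. Origin in the middle of its underside, own z is its upward normal, own y runs along its 196 mm length. In its middle a wooden bar handle, 50 mm along own x, 18 mm wide (own y), standing 28 mm above the plate (top 34 mm above the origin)
- cocoa_biscuit: dark brown hard biscuit bar 84 x 36 x 16 mm, in one of the two cavities (its top 2 mm below the mould's face), long side up the slope. Origin in the middle of its underside; own x along its length, own y across its width, own z its upward normal
- butter_biscuit: pale golden biscuit bar of the same size and frame, in the other cavity; stays there
- plate: round brown plate, 199 mm diameter, rim 20 mm high, shallow dish whose middle is about 9 mm above the worktop. Origin under its centre
- board: wooden chopping board 200 (own x) x 300 (own y) x 21 mm lying flat. Origin in the middle of its underside
- sugar: glass sugar shaker with a grey top, 44 mm diameter, 90 mm high, behind the mould; bystander. Origin under its middle
- jug: steel jug 89 x 119 x 99 mm behind the mould; bystander. Origin under its middle
There are look-alikes about, which are no part of the job. Several things look just like the plate: the one meant starts nearest to the robot's base.

How it is judged:
On the way, in this order (a step that is already met when the one before it is completed fails the run):
1. the lid lies flat on the board, handle up, let go (x of lid in the frame of board between -0.07 and 0.07 m and y of lid in the frame of board between -0.11 and 0.11 m and z of lid in the frame of board between 0.015 and 0.027 m and angle between lid's own z axis and vertical below 0.12 rad and linear speed of lid below 0.02 m/s and contact force between the fingers and lid below 0.05 N), for 0.2 s.
2. the cocoa biscuit is lifted clear of the mould (origin more than 0.10 m above the worktop, not touching the mould) (height (world z) of cocoa_biscuit above 0.1 m and contact force between cocoa_biscuit and mould below 0.05 N), for 0.1 s.
At the end, for the whole second after the job is handed in: Lid at rest flat on the board (0.12 rad), handle up, centre within 70 mm (board x) and 110 mm (board y) of the board's; cocoa biscuit at rest flat (0.15 rad) on the plate, centre within 45 mm of the plate's; butter biscuit within 10 mm of its place in the mould (all of step 1 and horizontal distance between cocoa_biscuit and plate below 0.045 m and angle between cocoa_biscuit's own z axis and vertical below 0.15 rad and z of cocoa_biscuit in the frame of plate below 0.025 m and linear speed of cocoa_biscuit below 0.02 m/s and distance of butter_biscuit from where it was at the start of the episode below 0.01 m); the robot touches nothing.
It fails at once if the lid is dropped (moving faster than 0.6 m/s while not held) (linear speed of lid above 0.6 m/s and contact force between the fingers and lid below 0.05 N).
It fails at once if the cocoa biscuit is dropped (moving faster than 0.6 m/s while not held) (linear speed of cocoa_biscuit above 0.6 m/s and contact force between the fingers and cocoa_biscuit below 0.05 N).
It fails at once if the butter biscuit is taken out of its cavity (moved over 20 mm) (distance of butter_biscuit from where it was at the start of the episode above 0.02 m).
It fails at once if the sugar shaker or the jug is shifted by more than 30 mm (distance of any of sugar, jug from where it was at the start of the episode above 0.03 m).
It fails at once if the plate or the board is pushed more than 40 mm (distance of any of plate, board from where it was at the start of the episode above 0.04 m).
It also fails if it takes over 56 s, if anything falls off the work surface, if the arm or the gripper's body presses on something with over 40 N, if the wrist force passes 120 N, or if a joint passes its speed limit or range.

ROBOT

A 6-joint arm with a two-finger parallel gripper is mounted at the origin on a cart in front of the work surface, level with it; the furniture and walls round the work are solid. World frame = base frame: x ahead of the robot, y to its left, z up, the work surface at z = 0. Lengths are in m, angles in rad, forces in N, time in s.
With the tool pointing down it reaches from about 0.25 to 0.725 m from the base axis. Payload 4 kg.
Tool frame: the origin (TCP) lies at the very end of the fingers, on their centre line; the grasp point (between the pads) lies 19 mm behind it; x points along the fingers, y is the direction in which the jaws open and shut, and the axes are right-handed (so a half turn about x gives the same grasp; the last joint's range is limited). The gripper opens to 85 mm and grips with 20 to 120 N. Pads are 22 mm wide; open, the fingers measure 114 mm over their backs; the gripper's body (76 mm by 85 mm) begins 54 mm behind the grasp point. The pads swing forward as they close: fully open they stand 13 mm farther back than shut.
Start: joints at [-1.186, 0.241, 0.005, 1.335, 0, 1.571], TCP at [0.188, -0.463, 0.231] pointing down, gripper open.
Joint ranges: [-2.72, 2.72], [-1.05, 1.87], [-1.09, 1.28], [-1.99, 2.15], [-1.42, 1.44], [-3.14, 3.14]. Speed limits (rad/s): [2.79, 2.79, 3.14, 3.14, 3.14, 3.14].

INTERFACE

Orientations are given as a unit quaternion [w, x, y, z].
In Python, from rig import ctrl gives the robot as it stands.
- The arm moves only by the tool jog_arm, never from a script. Its argument "motion" is a list of rows, each a list of 7 numbers: the turn, a rotation vector about the tool's x, y, z in rad, then the shift along the tool's x, y, z in mm, then the opening, from -1 (shut) to 1 (fully open), so that 0 is half open. A call has 1 to 20 rows; each row shifts and turns the commanded pose from where the row before left it, along the tool's axes as they then stand; what a row does not reach is not made up. A row lasts 1/12 s, in which the tool goes at most 41.7 mm and 7.16 degrees, less where a joint would pass 70% of its speed; a pose out of reach is approached as far as the arm can. A call with a gripper value outside its range is refused whole. The fingers move at their own pace and stop on an object; "force" is the grip in N (left out, the last holds). Time passes only in rows, so rows that do not move let the fingers close. It gives the time, the measured TCP pose, the force and the opening at its end, in the units of the state.
- ctrl.sense(): the state, without advancing time (a new reading comes with each control period).
- ctrl.camera(name): name is "scene" or "top" or "wrist"; returns the picture (384x512x3 uint8, red, green, blue); there is no depth.
- ctrl.camera_params(name): a dict with "camera_matrix" (3x3 intrinsics, pixels), "origin" and "attitude" of the camera in the world. Camera axes: x right, y down, z forward; pixel columns grow to the right and rows downward; lengths in m; the calibration is good to about 2 mm. A picture is of the moment at which its call begins: read the wrist's pose just before it. camera_params takes no time and is no camera call; for the wrist camera it gives the pose at the moment of the call.
- ctrl.job_done(): hands the job in, once; it reports no verdict.
Trained networks look in the newest picture that a camera, given by its name, has taken for a name from the list of things; names that differ only in an ending like _2 or _b are one class to them, and where a whole thing is asked for, a point or a joint stands for the part that bears it (a point fixed in the world has none). Each returns a list of dicts, best first, with "confidence" (0 to 1); they miss things now and then, are a little off and sometimes report something else, mostly with a low value. They report only what shows in the picture. A call takes as long as a camera call. They do not tell look-alikes from the thing itself.
- ctrl.masks_of(camera, label): "region" (384x512 bool, what is visible of it) and "at" ([column, row] in pixels, amid what is visible of it).
- ctrl.mark_of(camera, label): "at" ([column, row] in pixels: a listed point, or the origin of a listed thing).
The state is a dict: "time": time; "joint_pos": joint angles; "qd": joint speeds; "tau": joint torques, N m; "ee_pos": TCP position; "tool_rot": TCP orientation; "contact_force": force on the tool from outside, world axes, zero at the start; "moment": the same for the moment, N m; "gripper_width": finger opening in m.
Only numpy, scipy, OpenCV 4.12 (cv2) and the standard library are available. Lean on these libraries where they do the work, as an engineer would, in place of code of your own. Each camera call takes 0.05 s, during which the arm holds its last target. There are 200 camera calls.

## Working session

There is one attempt and no reset: what is moved stays moved. The work goes in short steps, Python scripts to look and compute and a tool call to move; the robot and the scene stay as the last step left them, time stands still between calls to the robot, and variables do not carry over. Pictures are saved under pics/ and viewed, about 8 in all and at most 12, crops included, and the job is handed in when it is done.

Besides the shell and the picture viewer there is one more tool, called after "Request:" as name([rows], argument=value, ...), one row to a line, values as JSON. jog_arm: Moves the arm, as the interface text tells. Its arguments: {"type":"object","properties":{"motion":{"type":"array","items":{"type":"array","items":{"type":"number"}}},"force":{"type":"number"}},"required":["motion"]}

```bash
mkdir -p pics; ls
cat > h.py <<'E'
import numpy as np, cv2
from rig import ctrl
from scipy.spatial.transform import Rotation as R
def rot(a):
    a=np.array(a,float)
    return a if a.shape==(3,3) else R.from_quat(a,scalar_first=True).as_matrix()
def ray(cam,px,z=0.0):
    p=ctrl.camera_params(cam);K=np.array(p["camera_matrix"]);o=np.array(p["origin"])
    d=rot(p["attitude"])@np.linalg.solve(K,[px[0],px[1],1]);return o+d*(z-o[2])/d[2]
def save(cam,name):
    im=ctrl.camera(cam);cv2.imwrite("pics/"+name,im[...,::-1]);return im
E
python3 - <<'E'
from h import *
np.set_printoptions(precision=3,suppress=True)
s=ctrl.sense();print(s)
a=save("top","x.png")
b=save("scene","y.png")
cv2.imwrite("pics/a.png",np.hstack([a])[...,::-1])
for c in("top","scene"):
    print(c,{k:np.round(v,3).tolist() for k,v in ctrl.camera_params(c).items()})
    for l,z in(("mould",0),("mould_face",.06),("lid",.07),("plate",0),("board",0),("sugar",0),("jug",0)):
        for m in ctrl.mark_of(c,l)[:6]: print(c,l,round(m["confidence"],2),np.round(m["at"],1),ray(c,m["at"],z)[:2])
E
```

```text
pics
{'time': 0.0, 'joint_pos': array([-1.186,  0.241,  0.004,  1.335, -0.   ,  1.571]), 'qd': array([-0.001,  0.001,  0.001, -0.001,  0.001, -0.001]), 'tau': array([  0.   , -37.232,  25.241,   0.017,  -0.   ,  -0.   ]), 'ee_pos': array([ 0.187, -0.463,  0.23 ]), 'tool_rot': array([-0.134, -0.694, -0.136,  0.694]), 'contact_force': array([-0.179,  0.023, -0.283]), 'moment': array([-0.004, -0.008,  0.044]), 'gripper_width': 0.08550044403847945}
top {'camera_matrix': [[380.76, 0.0, 256.56], [0.0, 380.76, 187.044], [0.0, 0.0, 1.0]], 'origin': [0.306, -0.179, 1.661], 'attitude': [0.063, -0.696, 0.713, -0.064]}
top mould 0.84 [221.2 192. ] [ 0.587 -0.028]
top lid 0.91 [221.  192.8] [ 0.572 -0.033]
top plate 0.85 [290.8 217.1] [ 0.468 -0.331]
top plate 0.85 [375.  233.9] [ 0.387 -0.693]
top board 0.65 [139.1 217.3] [0.484 0.332]
top sugar 0.67 [194.8 159.5] [0.738 0.09 ]
top jug 0.84 [227.3 145.8] [ 0.798 -0.057]
scene {'camera_matrix': [[388.563, 0.0, 254.352], [0.0, 388.563, 192.713], [0.0, 0.0, 1.0]], 'origin': [0.105, 0.796, 0.918], 'attitude': [0.098, -0.217, 0.872, -0.428]}
scene mould 0.86 [240.4 230.2] [ 0.583 -0.046]
scene lid 0.79 [242.6 219.4] [ 0.565 -0.029]
scene plate 0.78 [301.5 192.6] [ 0.478 -0.341]
scene plate 0.74 [353.1 155.3] [ 0.379 -0.7  ]
scene board 0.74 [202.7 332.2] [0.481 0.34 ]
scene board 0.53 [241.8 233.3] [ 0.572 -0.035]
scene sugar 0.65 [181.4 235.9] [0.743 0.072]
scene jug 0.88 [192.3 208.7] [ 0.792 -0.061]
```

View pics/x.png

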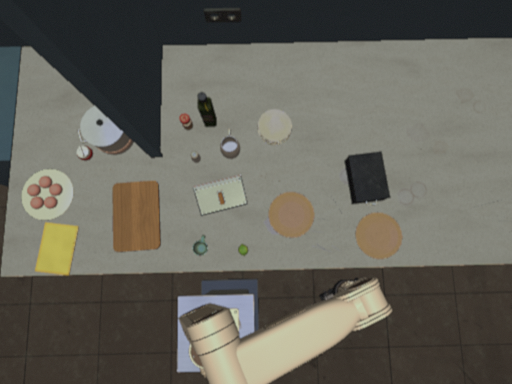

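View pics/y.png

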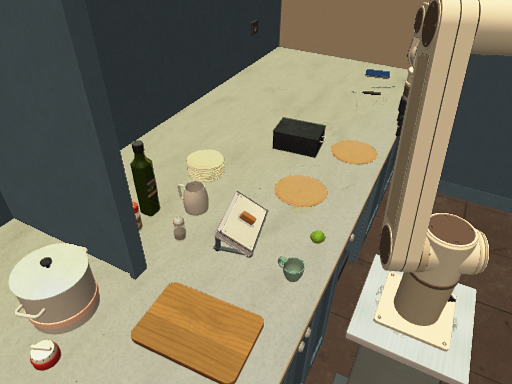

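The top and scene views show two brown plates, at top px (291,215) and (378,235). The first is at about (0.47,-0.335), 0.58 m from the base. The other is at 0.79 m, so the first is the one meant. The board is at (137,216), and the lidded mould at (221,195) with its high side away from the robot.

```bash
cat >> h.py <<'E'
from scipy.optimize import least_squares
def proj(p,P):
    K=np.array(p["camera_matrix"]);c=(np.asarray(P)-np.array(p["origin"]))@rot(p["attitude"]);c=c@K.T;return c[:,:2]/c[:,2:]
def corners(mask):
    cs,_=cv2.findContours(mask.astype(np.uint8),cv2.RETR_EXTERNAL,cv2.CHAIN_APPROX_NONE);c=max(cs,key=cv2.contourArea);h=cv2.convexHull(c)
    return cv2.approxPolyN(h,4,ensure_convex=True)[0].astype(float) if hasattr(cv2,"approxPolyN") else cv2.boxPoints(cv2.minAreaRect(h))
def fit_rect(obs,L,W,x0,tilt,off=0.0):
    "obs: list of (params, 4x2 px); fit x,y,z,yaw of rectangle L(x) by W(y), rising tilt to own +x"
    def pts(q):
        M=R.from_euler("z",q[3]).as_matrix()@R.from_euler("y",-tilt).as_matrix()
        return q[:3]+np.array([[a*L/2,b*W/2,off] for a,b in((1,1),(1,-1),(-1,-1),(-1,1))])@M.T
    def res(q):
        r=[]
        for p,c in obs:
            m=proj(p,pts(q));d=c[None]-m[:,None];j=(d**2).sum(-1).argmin(1);r.append(d[range(4),j].ravel())
        return np.concatenate(r)
    s=least_squares(res,x0,loss="soft_l1");return s.x,np.abs(res(s.x)).round(1)
E
python3 - <<'E'
from h import *
np.set_printoptions(precision=3,suppress=True)
for l,L,W,x0,t,off in(("lid",.112,.196,[.57,-.03,.07,.2],np.pi/6,.006),("board",.2,.3,[.48,.336,0,1.57],0,.021)):
    obs=[]
    for c in("top","scene"):
        ctrl.camera(c);m=ctrl.masks_of(c,l)
        if m: k=corners(m[0]["region"]);print(l,c,round(m[0]["confidence"],2),k.tolist());obs.append((ctrl.camera_params(c),k))
    print(*fit_rect(obs,L,W,x0,t,off))
    for i in(0,1): print(i,*fit_rect(obs[i:i+1],L,W,x0,t,off)) if i<len(obs) else 0
E
python3 -c "
import cv2,numpy as np
a=cv2.imread('pics/x.png')[130:280,100:420];cv2.imwrite('pics/crop.png',cv2.resize(a,None,fx=2.4,fy=2.4,interpolation=2))"
```

```text
lid top 0.73 [[245.0, 203.0], [202.0, 214.0], [194.0, 191.0], [240.0, 179.0]]
lid scene 0.85 [[266.0, 210.0], [251.0, 251.0], [220.0, 231.0], [240.0, 194.0]]
[ 0.559 -0.029  0.064  0.216] [0.1 1.1 0.2 0.1 0.6 0.  1.  0.2 0.7 0.5 0.5 0.7 0.4 0.9 0.2 0.3]
0 [ 0.561 -0.027  0.043  0.232] [0.5 0.3 0.6 0.2 0.5 0.1 0.4 0.3]
1 [ 0.561 -0.03   0.062  0.209] [0.3 0.3 0.5 0.7 0.4 0.9 0.2 0.4]
board top 0.87 [[160.0, 249.0], [112.0, 253.0], [111.0, 183.0], [158.0, 179.0]]
board scene 0.85 [[268.0, 318.0], [232.0, 390.0], [126.0, 339.0], [169.0, 278.0]]
[ 0.49   0.345 -0.001  1.632] [0.1 0.5 0.1 0.4 1.6 0.6 0.8 0.6 0.4 2.1 0.1 0.8 1.7 3.1 1.8 0.6]
0 [0.487 0.334 0.028 1.626] [0.1 0.1 0.2 0.3 0.4 0.1 0.  0.2]
1 [0.481 0.359 0.025 1.63 ] [0.9 0.3 2.6 0.9 0.7 1.6 0.3 0.2]
```

View pics/crop.png

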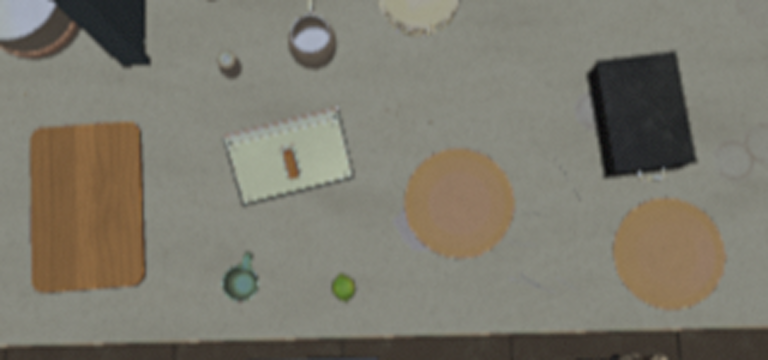

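The crop confirms the near plate at crop px (459,203), with its twin at (668,253), the board at (88,207) and the lid handle at (291,163). Next I plan the standoff over the lid.

```bash
cat >> h.py <<'E'
def face(yaw,tilt=np.pi/6):
    "tool rotation with tool x along minus the face normal, y across"
    c,s=np.cos(yaw),np.sin(yaw);x=np.array([np.sin(tilt)*c,np.sin(tilt)*s,-np.cos(tilt)]);y=np.array([-s,c,0]);return np.c_[x,y,np.cross(x,y)]
def go(M,P):
    "turn (rad, tool axes) then shift (mm, axes after the turn), both choices of half turn"
    s=ctrl.sense();A=rot(s["tool_rot"]);print("t",round(s["time"],2),"tcp",s["ee_pos"].round(4),"w",round(s["gripper_width"],4),"f",s["contact_force"].round(1))
    for f in(0,1):
        T=M@R.from_euler("x",np.pi*f).as_matrix();w=R.from_matrix(A.T@T).as_rotvec()
        print("turn",w.round(4),round(np.linalg.norm(w),3),"shift",(1e3*T.T@(np.array(P)-s["ee_pos"])).round(1),"noturn shift",(1e3*A.T@(np.array(P)-s["ee_pos"])).round(1))
E
python3 - <<'E'
from h import *
M=face(.215);n=-M[:,0];print(n)
print(rot(ctrl.sense()["tool_rot"]).round(3))
go(M,np.array([.561,-.029,.062])+n*.17)
p=ctrl.camera_params("wrist");s=ctrl.sense();A=rot(s["tool_rot"]);print(A.T@(np.array(p["origin"])-s["ee_pos"]),(A.T@rot(p["attitude"])).round(2))
E
```

```text
[-0.4884882  -0.10667371  0.8660254 ]
[[-0.     0.375 -0.927]
 [ 0.    -0.927 -0.375]
 [-1.    -0.     0.   ]]
t 1.2 tcp [ 0.1877 -0.4634  0.2313] w 0.0855 f [ 0.8 -0.  -0.7]
turn [-2.8754 -0.0656  0.7705] 2.978 shift [205.3 344.8 311.5] noturn shift [  22.1 -276.9 -425.3]
turn [0.1659 0.5224 0.0445] 0.55 shift [ 205.3 -344.8 -311.5] noturn shift [  22.1 -276.9 -425.3]
[-0.1419218   0.00074455 -0.06862386] [[-0.   -0.27  0.96]
 [ 1.    0.    0.  ]
 [-0.    0.96  0.27]]
```

Request:
jog_arm([
  [0,0,0,1.7,-21.3,-32.7,1],
  [0,0,0,1.7,-21.3,-32.7,1],
  [0,0,0,1.7,-21.3,-32.7,1],
  [0,0,0,1.7,-21.3,-32.7,1],
  [0,0,0,1.7,-21.3,-32.7,1],
  [0,0,0,1.7,-21.3,-32.7,1],
  [0,0,0,1.7,-21.3,-32.7,1],
  [0,0,0,1.7,-21.3,-32.7,1],
  [0,0,0,1.7,-21.3,-32.7,1],
  [0,0,0,1.7,-21.3,-32.7,1],
  [0,0,0,1.7,-21.3,-32.7,1],
  [0,0,0,1.7,-21.3,-32.7,1],
  [0,0,0,1.7,-21.3,-32.7,1],
  [0.0332,0.1045,0.0089,0,0,0,1],
  [0.0332,0.1045,0.0089,0,0,0,1],
  [0.0332,0.1045,0.0089,0,0,0,1],
  [0.0332,0.1045,0.0089,0,0,0,1],
  [0.0332,0.1045,0.0089,0,0,0,1],
  [0,0,0,0,0,0,1],
  [0,0,0,0,0,0,1],
])

```text
time: 2.87
ee_pos: [0.4753, -0.0472, 0.2079]
tool_rot: [0.053, 0.86, 0.093, -0.499]
contact_force: [0.2, 0.2, 0.8]
gripper_width: 0.0853
```

Run:
```python
from h import *
np.set_printoptions(precision=3,suppress=True)
save("wrist","w1.png");p=ctrl.camera_params("wrist")
m=ctrl.masks_of("wrist","lid");k=corners(m[0]["region"]);print(k.tolist())
q,r=fit_rect([(p,k)],.112,.196,[.561,-.029,.062,.215],np.pi/6,.006);print(q,r)
print([ (round(a["confidence"],2),a["at"]) for a in ctrl.mark_of("wrist","lid")])
print("proj of lid est",proj(p,[[.561,-.029,.062]]))
M=face(q[3]);go(M,q[:3]-M[:,0]*.17); go(face(.215),np.array([.561,-.029,.062])-face(.215)[:,0]*.17)
```

```text
[[357.0, 229.0], [158.0, 229.0], [146.0, 111.0], [366.0, 110.0]]
[ 0.564 -0.033  0.066  0.222] [0.3 0.4 0.7 0.2 0.3 1.2 1.  0.1]
[(0.71, [258.5, 169.5])]
proj of lid est [[252.025 175.003]]
t 3.02 tcp [ 0.481 -0.048  0.212] w 0.0853 f [ 0.5 -0.5 -0.1]
turn [ 3.137 -0.008  0.005] 3.137 shift [-1.1 -3.8  0.5] noturn shift [-1.1  3.8 -0.5]
turn [-0.004 -0.003 -0.005] 0.008 shift [-1.1  3.8 -0.5] noturn shift [-1.1  3.8 -0.5]
t 3.02 tcp [ 0.481 -0.048  0.212] w 0.0853 f [ 0.5 -0.5 -0.1]
turn [-3.14   0.003 -0.005] 3.14 shift [ 1.1  1.3 -3.7] noturn shift [ 1.1 -1.3  3.7]
turn [ 0.002 -0.003 -0.002] 0.004 shift [ 1.1 -1.3  3.7] noturn shift [ 1.1 -1.3  3.7]
```

View pics/w1.png

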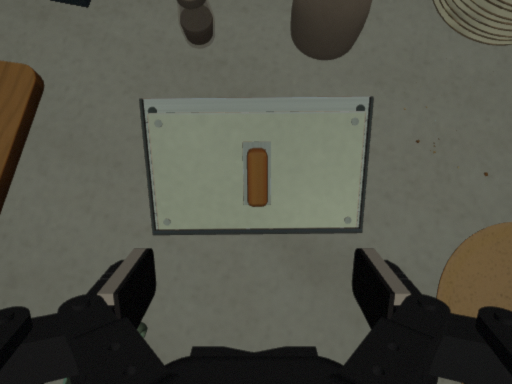

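The wrist picture shows the lid square in view with the handle at (257,177), about central between the fingers. I go down along the normal.

Request:
jog_arm([
  [0,0,0,20,3,0,0.4],
  [0,0,0,25,0,0,0],
  [0,0,0,25,0,0,0],
  [0,0,0,25,0,0,0],
  [0,0,0,25,0,0,0],
  [0,0,0,20,0,0,0],
  [0,0,0,10,0,0,0],
  [0,0,0,5,0,0,0],
  [0,0,0,3,0,0,0],
  [0,0,0,0,0,0,0],
  [0,0,0,0,0,0,0],
], force=40)

```text
time: 3.93
ee_pos: [0.5567, -0.0334, 0.0732]
tool_rot: [0.054, 0.861, 0.093, -0.497]
contact_force: [-0.6, 0.5, -0.2]
gripper_width: 0.0426
```

Run:
```python
from h import *
M=face(.218);go(M,np.array([.5625,-.031,.065])-M[:,0]*.0095)
```

```text
t 3.93 tcp [ 0.5567 -0.0334  0.0732] w 0.0426 f [-0.6  0.5 -0.2]
turn [ 3.1394e+00 -3.0000e-03  2.0000e-03] 3.139 shift [0.7 1.1 1.2] noturn shift [ 0.7 -1.1 -1.2]
turn [-0.0022 -0.0013 -0.0019] 0.003 shift [ 0.7 -1.1 -1.2] noturn shift [ 0.7 -1.1 -1.2]
```

Close.

Request:
jog_arm([
  [0,0,0,0,0,0,-0.3],
  [0,0,0,0,0,0,-0.6],
  [0,0,0,0,0,0,-1],
  [0,0,0,0,0,0,-1],
  [0,0,0,0,0,0,-1],
  [0,0,0,0,0,0,-1],
  [0,0,0,0,0,0,-1],
], force=50)

```text
time: 4.52
ee_pos: [0.556, -0.0334, 0.0736]
tool_rot: [0.054, 0.862, 0.093, -0.496]
contact_force: [-3.8, -0.7, 6.6]
gripper_width: 0.0173
```

Request:
jog_arm([
  [0,0,0,-4,0,0,-1],
  [0,0,0,-8,0,0,-1],
  [0,0,0,-14,0,0,-1],
  [0,0,0,-20,0,0,-1],
  [0,0,0,-20,0,0,-1],
  [0,0,0,-20,0,0,-1],
  [0,0,0,-20,0,0,-1],
  [0,0,0,-10,0,0,-1],
  [0,0,0,-4,0,0,-1],
  [0,0,0,0,0,0,-1],
], force=60)

```text
time: 5.35
ee_pos: [0.4965, -0.0464, 0.1772]
tool_rot: [0.054, 0.861, 0.092, -0.497]
contact_force: [0.6, 1.2, -1.6]
gripper_width: 0.0168
```

Run:
```python
from h import *
save("scene","s2.png")
for a in(0,.06,1.63-np.pi/2,.6):
    print(a);go(face(a,0.),[.487,.338,.12])
```

```text
0
t 5.4 tcp [ 0.4964 -0.0462  0.1763] w 0.017 f [ 0.5 -0.  -1.7]
turn [-2.8335 -0.0814 -0.7592] 2.935 shift [ 56.3 384.2  -9.4] noturn shift [  84.9 -377.5  -34.7]
turn [ 0.2094 -0.5216  0.0559] 0.565 shift [  56.3 -384.2    9.4] noturn shift [  84.9 -377.5  -34.7]
0.06
t 5.4 tcp [ 0.4964 -0.0462  0.1763] w 0.017 f [ 0.5 -0.  -1.7]
turn [-2.89   -0.0596 -0.7744] 2.993 shift [ 56.3 384.1  13.6] noturn shift [  84.9 -377.5  -34.7]
turn [ 0.1508 -0.5225  0.0402] 0.545 shift [  56.3 -384.1  -13.6] noturn shift [  84.9 -377.5  -34.7]
0.059203673205103335
t 5.4 tcp [ 0.4964 -0.0462  0.1763] w 0.017 f [ 0.5 -0.  -1.7]
turn [-2.8892 -0.0599 -0.7742] 2.992 shift [ 56.3 384.1  13.3] noturn shift [  84.9 -377.5  -34.7]
turn [ 0.1516 -0.5225  0.0404] 0.546 shift [  56.3 -384.1  -13.3] noturn shift [  84.9 -377.5  -34.7]
0.6
t 5.4 tcp [ 0.4964 -0.0462  0.1763] w 0.017 f [ 0.5 -0.  -1.7]
turn [ 2.6715 -0.14    0.7158] 2.769 shift [ 56.3 322.4 209.2] noturn shift [  84.9 -377.5  -34.7]
turn [-0.3767 -0.517  -0.1011] 0.648 shift [  56.3 -322.4 -209.2] noturn shift [  84.9 -377.5  -34.7]
```

Request:
jog_arm([
  [0.0302,-0.1045,0.008,0,0,0,-1],
  [0.0302,-0.1045,0.008,0,0,0,-1],
  [0.0302,-0.1045,0.008,0,0,0,-1],
  [0.0302,-0.1045,0.008,0,0,0,-1],
  [0.0302,-0.1045,0.008,0,0,0,-1],
  [0,0,0,0,-14,0,-1],
  [0,0,0,0,-25,-1,-1],
  [0,0,0,0,-30,-1,-1],
  [0,0,0,0,-35,-1.5,-1],
  [0,0,0,0,-35,-1.5,-1],
  [0,0,0,0,-35,-1.5,-1],
  [0,0,0,0,-35,-1.5,-1],
  [0,0,0,0,-35,-1.5,-1],
  [0,0,0,0,-35,-1.5,-1],
  [0,0,0,0,-35,-1.5,-1],
  [0,0,0,0,-30,-1,-1],
  [0,0,0,0,-25,-1,-1],
  [0,0,0,0,-15,0,-1],
  [0,0,0,0,0,0,-1],
  [0,0,0,0,0,0,-1],
])

```text
time: 7.07
ee_pos: [0.4857, 0.1809, 0.1938]
tool_rot: [-0.056, -0.692, -0.144, 0.705]
contact_force: [-0.4, -0.0, -2.3]
gripper_width: 0.0167
```

Run:
```python
from h import *
a=save("scene","s3.png");b=save("wrist","w3.png");cv2.imwrite("pics/c3.png",np.hstack([a[150:384,50:450],b[::2,::2][:,:].repeat(1,0)[:192] if 0 else cv2.resize(b,(312,234))])[...,::-1])
go(face(.06,0.),[.487,.338,.05])
```

```text
t 7.17 tcp [0.4857 0.1804 0.1938] w 0.0168 f [-1.   0.3 -2.6]
turn [-2.913  -0.1824  0.0228] 2.919 shift [143.8 157.3  10.8] noturn shift [ 161.5 -131.8  -45.6]
turn [0.223  0.0156 0.1245] 0.256 shift [ 143.8 -157.3  -10.8] noturn shift [ 161.5 -131.8  -45.6]
```

View pics/c3.png

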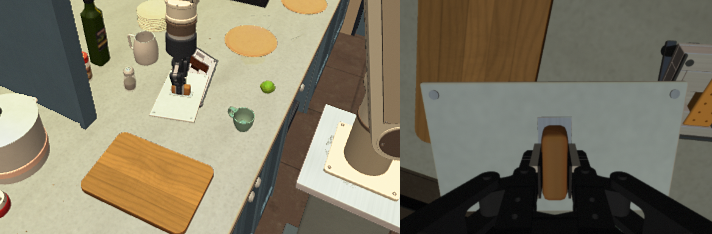

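Run:
```python
from h import *
s=ctrl.sense();print(s["joint_pos"].round(3)); print(rot(s["tool_rot"]).round(3))
```

```text
[ 0.282  0.295 -0.027  1.25   0.125  3.141]
[[-0.036  0.277 -0.96 ]
 [ 0.119 -0.953 -0.28 ]
 [-0.992 -0.125  0.002]]
```

Joint 6 hit its limit of 3.14, so I will turn the lid to lie along the board's long axis instead, which takes joint 6 to about 2.1.

Run:
```python
from h import *
go(face(1.63,0.),[.487,.338,.08])
```

```text
t 7.17 tcp [0.4857 0.1804 0.1938] w 0.0168 f [-1.   0.3 -2.6]
turn [1.7922 0.1135 0.0882] 1.798 shift [113.8 -10.6 157.3] noturn shift [ 131.7 -135.6  -45.5]
turn [-1.3449 -0.083   0.1067] 1.352 shift [ 113.8   10.6 -157.3] noturn shift [ 131.7 -135.6  -45.5]
```

Request:
jog_arm([
  [-0.1121,-0.0069,0.0089,0,0,0,-1],
  [-0.1121,-0.0069,0.0089,0,0,0,-1],
  [-0.1121,-0.0069,0.0089,0,0,0,-1],
  [-0.1121,-0.0069,0.0089,0,0,0,-1],
  [-0.1121,-0.0069,0.0089,0,0,0,-1],
  [-0.1121,-0.0069,0.0089,0,0,0,-1],
  [-0.1121,-0.0069,0.0089,0,0,0,-1],
  [-0.1121,-0.0069,0.0089,0,0,0,-1],
  [-0.1121,-0.0069,0.0089,0,0,0,-1],
  [-0.1121,-0.0069,0.0089,0,0,0,-1],
  [-0.1121,-0.0069,0.0089,0,0,0,-1],
  [-0.1121,-0.0069,0.0089,0,0,0,-1],
  [0,0,0,0,1,-15,-1],
  [0,0,0,0,2,-25,-1],
  [0,0,0,0,2,-30,-1],
  [0,0,0,0,2,-30,-1],
  [0,0,0,0,2,-27,-1],
  [0,0,0,0,1,-20,-1],
  [0,0,0,0,0,-10,-1],
  [0,0,0,0,0,0,-1],
])

```text
time: 8.83
ee_pos: [0.4861, 0.3396, 0.1937]
tool_rot: [0.515, 0.484, 0.515, -0.484]
contact_force: [-0.0, -0.1, -2.6]
gripper_width: 0.0173
```

Run:
```python
from h import *
print(ctrl.sense()["joint_pos"].round(2));b=save("wrist","w4.png")
go(face(1.63,0.),[.487,.338,.034])
```

```text
[0.61 0.44 0.2  1.32 0.   2.12]
t 8.88 tcp [0.4861 0.338  0.1937] w 0.0167 f [ 0.6 -0.1 -1.6]
turn [-3.1399e+00 -3.0000e-04  6.0000e-04] 3.14 shift [ 1.597e+02 -9.000e-01 -1.000e-01] noturn shift [159.7   0.9   0. ]
turn [0.0017 0.0004 0.0002] 0.002 shift [1.597e+02 9.000e-01 1.000e-01] noturn shift [159.7   0.9   0. ]
```

View pics/w4.png

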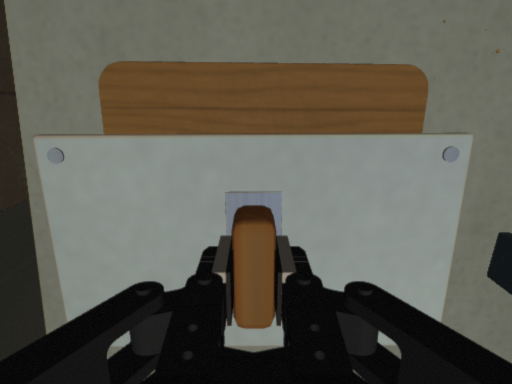

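The wrist view shows the lid level and parallel with the board, centred across it. Lower it.

Request:
jog_arm([
  [0,0,0,12,0,0,-1],
  [0,0,0,24,0,0,-1],
  [0,0,0,28,0,0,-1],
  [0,0,0,28,0,0,-1],
  [0,0,0,25,0,0,-1],
  [0,0,0,16,0,0,-1],
  [0,0,0,10,0,0,-1],
  [0,0,0,5,0,0,-1],
  [0,0,0,4,0,0,-1],
  [0,0,0,3,0,0,-1],
  [0,0,0,2,0,0,-1],
  [0,0,0,2,0,0,-1],
  [0,0,0,0,0,0,-1],
])

```text
time: 9.97
ee_pos: [0.4866, 0.3386, 0.0356]
tool_rot: [0.515, 0.485, 0.515, -0.484]
contact_force: [0.0, 0.0, -2.4]
gripper_width: 0.0168
```

Request:
jog_arm([
  [0,0,0,2,0,0,-1],
  [0,0,0,1.5,0,0,-1],
  [0,0,0,1,0,0,-1],
  [0,0,0,1,0,0,-1],
  [0,0,0,0,0,0,-1],
])

```text
time: 10.38
ee_pos: [0.4866, 0.3388, 0.0321]
tool_rot: [0.515, 0.486, 0.515, -0.484]
contact_force: [-3.4, -2.0, 10.6]
gripper_width: 0.0167
```

Request:
jog_arm([
  [0,0,0,0,0,0,-0.55],
  [0,0,0,0,0,0,-0.4],
  [0,0,0,0,0,0,-0.1],
  [0,0,0,0,0,0,-0.1],
  [0,0,0,0,0,0,-0.1],
  [0,0,0,0,0,0,-0.1],
  [0,0,0,-6,0,0,-0.1],
  [0,0,0,-15,0,0,-0.1],
  [0,0,0,-25,0,0,0.3],
  [0,0,0,-35,0,0,0.3],
  [0,0,0,-40,0,0,0.3],
  [0,0,0,-40,0,0,0.3],
  [0,0,0,-20,0,0,0.3],
])

```text
time: 11.47
ee_pos: [0.4879, 0.3394, 0.2169]
tool_rot: [0.515, 0.488, 0.514, -0.482]
contact_force: [0.3, 1.2, 0.7]
gripper_width: 0.0557
```

Run:
```python
from h import *
np.set_printoptions(precision=3,suppress=True)
save("top","t5.png");save("scene","s5.png")
for c in("top","scene"):
    for l,z in(("lid",.021),("board",0),("plate",0),("cocoa_biscuit",.05),("butter_biscuit",.05),("mould_face",.062)):
        for m in ctrl.mark_of(c,l)[:3]: print(c,l,round(m["confidence"],2),np.round(m["at"],1),ray(c,m["at"],z)[:2])
M=face(.218);n=-M[:,0];F=np.array([.5625,-.031,.065]);go(M,F+n*.17)
```

```text
top lid 0.78 [134.6 217. ] [0.483 0.345]
top board 0.91 [138.3 215.7] [0.491 0.336]
top plate 0.8 [377.2 232.8] [ 0.391 -0.703]
top plate 0.76 [290.  216.6] [ 0.471 -0.327]
top cocoa_biscuit 0.57 [229.9 191.7] [ 0.579 -0.069]
top butter_biscuit 0.73 [208.7 193.9] [0.572 0.022]
top mould_face 0.59 [220.1 195.5] [ 0.562 -0.028]
top mould_face 0.45 [231.1 192.2] [ 0.575 -0.075]
scene lid 0.85 [200.  321.7] [0.496 0.328]
scene board 0.75 [201.8 331.3] [0.485 0.339]
scene plate 0.69 [299.3 191. ] [ 0.49  -0.346]
scene plate 0.59 [353.5 154.5] [ 0.38  -0.707]
scene plate 0.19 [192.  209.9] [ 0.789 -0.055]
scene cocoa_biscuit 0.55 [241.9 216.3] [ 0.586 -0.061]
scene butter_biscuit 0.8 [237.1 232.1] [0.562 0.013]
scene mould_face 0.59 [245.2 219.6] [ 0.562 -0.04 ]
t 12.17 tcp [0.486 0.338 0.21 ] w 0.0557 f [1.  0.1 0.3]
turn [-1.685 -0.386  0.451] 1.786 shift [ -47.  -376.9  -77.1] noturn shift [ -2.2 -29.9 386.4]
turn [1.378 0.433 0.37 ] 1.491 shift [-47.  376.9  77.1] noturn shift [ -2.2 -29.9 386.4]
```

Run:
```python
from h import *
M=face(.218);n=-M[:,0];F=np.array([.5625,-.031,.065])-.042*M[:,1];print(F);go(M,F+n*.16)
```

```text
[ 0.57158365 -0.07200594  0.065     ]
t 12.17 tcp [0.4861 0.3382 0.2101] w 0.0557 f [1.  0.1 0.3]
turn [-1.6846 -0.3857  0.4514] 1.786 shift [ -37.  -418.9  -77.1] noturn shift [  6.5 -18.4 427.1]
turn [1.3782 0.4328 0.3697] 1.491 shift [-37.  418.9  77.1] noturn shift [  6.5 -18.4 427.1]
```

Request:
jog_arm([
  [0,0,0,0.5,-1.5,35.6,0.3],
  [0,0,0,0.5,-1.5,35.6,0.3],
  [0,0,0,0.5,-1.5,35.6,0.3],
  [0,0,0,0.5,-1.5,35.6,0.3],
  [0,0,0,0.5,-1.5,35.6,0.3],
  [0,0,0,0.5,-1.5,35.6,0.3],
  [0,0,0,0.5,-1.5,35.6,0.3],
  [0,0,0,0.5,-1.5,35.6,0.3],
  [0,0,0,0.5,-1.5,35.6,0.3],
  [0,0,0,0.5,-1.5,35.6,0.3],
  [0,0,0,0.5,-1.5,35.6,0.3],
  [0,0,0,0.5,-1.5,35.6,0.3],
  [0,0,0,0,0,0,0.3],
])

```text
time: 13.25
ee_pos: [0.4939, -0.0948, 0.2043]
tool_rot: [0.514, 0.486, 0.512, -0.487]
contact_force: [0.4, 0.2, -0.1]
gripper_width: 0.0557
```

Request:
jog_arm([
  [0.106,0.0333,0.0284,0,0,0,0.3],
  [0.106,0.0333,0.0284,0,0,0,0.3],
  [0.106,0.0333,0.0284,0,0,0,0.3],
  [0.106,0.0333,0.0284,0,0,0,0.3],
  [0.106,0.0333,0.0284,0,0,0,0.3],
  [0.106,0.0333,0.0284,0,0,0,0.3],
  [0.106,0.0333,0.0284,0,0,0,0.3],
  [0.106,0.0333,0.0284,0,0,0,0.3],
  [0.106,0.0333,0.0284,0,0,0,0.3],
  [0.106,0.0333,0.0284,0,0,0,0.3],
  [0.106,0.0333,0.0284,0,0,0,0.3],
  [0.106,0.0333,0.0284,0,0,0,0.3],
  [0.106,0.0333,0.0284,0,0,0,0.3],
  [0,0,0,0,0,0,0.3],
  [0,0,0,0,0,0,0.3],
])

```text
time: 14.5
ee_pos: [0.4934, -0.0887, 0.2043]
tool_rot: [0.055, 0.861, 0.096, -0.497]
contact_force: [-0.3, -0.3, 0.1]
gripper_width: 0.0555
```

Run:
```python
from h import *
np.set_printoptions(precision=3,suppress=True)
b=save("wrist","w6.png");p=ctrl.camera_params("wrist")
M=face(.218)
obs={}
for l in("cocoa_biscuit","butter_biscuit","mould_face"):
    print(l,[(round(a["confidence"],2),np.round(a["at"],1)) for a in ctrl.mark_of("wrist",l)[:3]])
for l,y in(("cocoa_biscuit",-.042),("butter_biscuit",.042)):
    m=ctrl.masks_of("wrist",l);k=corners(m[0]["region"]);print(l,k.tolist())
    print(*fit_rect([(p,k)],.084,.036,[.5625-y*.217,-.031+y,.063,.218],np.pi/6,0.))
go(M,np.array([.5716,-.072,.065])-M[:,0]*.16)
```

```text
cocoa_biscuit [(0.59, array([254.9, 175.2]))]
butter_biscuit [(0.57, array([167.8, 173.4]))]
mould_face [(0.88, array([211.9, 179.3]))]
cocoa_biscuit [[273.0, 132.0], [273.0, 218.0], [235.0, 218.0], [235.0, 132.0]]
[ 0.575 -0.072  0.058  0.222] [0.5 0.  0.6 0.  0.8 0.  0.8 0. ]
butter_biscuit [[188.0, 219.0], [151.0, 219.0], [143.0, 132.0], [186.0, 131.0]]
[0.555 0.007 0.065 0.216] [0.8 0.9 2.2 0.4 0.2 0.3 0.1 0. ]
t 14.8 tcp [ 0.495 -0.089  0.205] w 0.0557 f [ 0.5 -0.3  0.5]
turn [-3.141 -0.001 -0.001] 3.141 shift [ 0.4  0.4 -1.4] noturn shift [ 0.3 -0.4  1.4]
turn [ 0.001 -0.001  0.001] 0.001 shift [ 0.4 -0.4  1.4] noturn shift [ 0.3 -0.4  1.4]
```

View pics/w6.png

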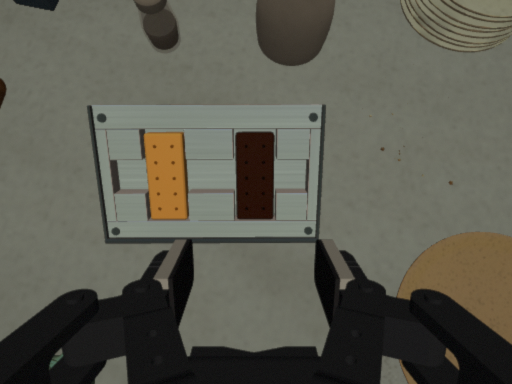

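The wrist view shows the cocoa biscuit at (254,175), butter at (166,175), and the side recess around rows 159–190. I intersect these with the face plane.

Run:
```python
from h import *
p=ctrl.camera_params("wrist");o=np.array(p["origin"]);A=rot(p["attitude"]);K=np.array(p["camera_matrix"])
M=face(.219);n=-M[:,0];F=np.array([.5625,-.031,.0642])
T=rot(ctrl.sense()["tool_rot"]);t=ctrl.sense()["ee_pos"]
for l,px,h in(("cocoa",(254,175),-.002),("face",(211.9,179.3),0),("butter",(166.5,175.3),-.002),("recess top R",(292,158.5),0),("recess bot",(292,192.5),0),("outer R",(305,175),0),("lowlip",(208,238),.006),("highedge",(211,105),0)):
    d=A@np.linalg.solve(K,[*px,1]);X=o+d*((F+h*n-o)@n)/(d@n);print(l,X.round(4),"tool-frame mm",(1e3*T.T@(X-t)).round(1))
im=cv2.imread("pics/w6.png")[90:260,200:340];cv2.imwrite("pics/c6.png",cv2.resize(im,None,fx=4,fy=4,interpolation=2)[:600])
```

```text
cocoa [ 0.5753 -0.0726  0.0639] tool-frame mm [163.1   1.2  -0.9]
face [ 0.5626 -0.0351  0.0637] tool-frame mm [161.1 -38.2   2.8]
butter [0.5571 0.0075 0.0637] tool-frame mm [163.1 -81.   -0.5]
recess top R [ 0.5954 -0.1039  0.0736] tool-frame mm [161.1  36.1 -16.8]
recess bot [ 0.5682 -0.111   0.0574] tool-frame mm [161.   37.2  15.6]
outer R [ 0.585  -0.1192  0.0658] tool-frame mm [161.   48.7  -1.3]
lowlip [ 0.5107 -0.0416  0.0406] tool-frame mm [155.  -43.2  59.5]
highedge [ 0.6197 -0.0239  0.0973] tool-frame mm [161.1 -36.7 -64.3]
```

View pics/c6.png

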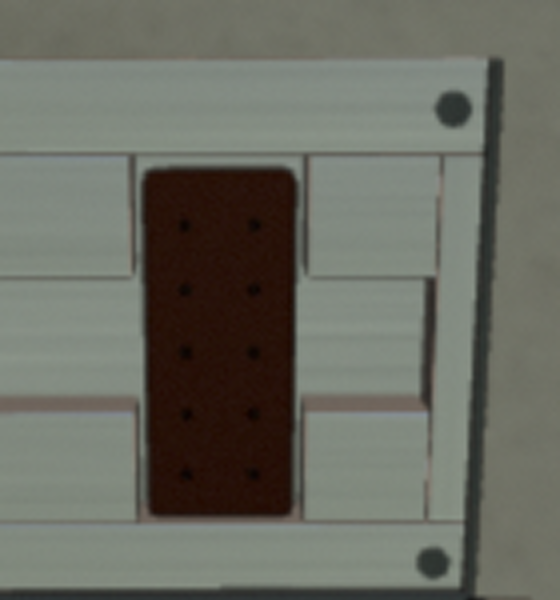

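Recess spans z −16.8…15.6 mm (32 mm, as given), so the plane and centring are right. Descend.

Request:
jog_arm([
  [0,0,0,15,1.5,-0.5,0.3],
  [0,0,0,28,0,0,0.3],
  [0,0,0,28,0,0,0.3],
  [0,0,0,28,0,0,0.3],
  [0,0,0,22,0,0,0.3],
  [0,0,0,15,0,0,0.3],
  [0,0,0,10,0,0,0.3],
  [0,0,0,8,0,0,0.3],
  [0,0,0,6,0,0,0.3],
  [0,0,0,5,0,0,0.3],
  [0,0,0,4,0,0,0.3],
  [0,0,0,3,0,0,0.3],
  [0,0,0,2,0,0,0.3],
  [0,0,0,0,0,0,0.3],
], force=40)

```text
time: 15.97
ee_pos: [0.5799, -0.0717, 0.0541]
tool_rot: [0.054, 0.861, 0.095, -0.497]
contact_force: [-0.1, -0.1, -0.2]
gripper_width: 0.0555
```

Run:
```python
from h import *
M=face(.219);n=-M[:,0];go(M,np.array([.5753,-.0726,.0639])-n*.014)
```

```text
t 15.97 tcp [ 0.5799 -0.0717  0.0541] w 0.0555 f [-0.1 -0.1 -0.2]
turn [3.1408e+00 4.0000e-04 1.5000e-03] 3.141 shift [3.2 0.1 0.9] noturn shift [ 3.2 -0.1 -0.9]
turn [-0.0008 -0.0009  0.0002] 0.001 shift [ 3.2 -0.1 -0.9] noturn shift [ 3.2 -0.1 -0.9]
```

Request:
jog_arm([
  [0,0,0,2.5,0,0,0.3],
  [0,0,0,0,0,0,0.1],
  [0,0,0,0,0,0,-0.1],
  [0,0,0,0,0,0,-0.3],
  [0,0,0,0,0,0,-0.5],
  [0,0,0,0,0,0,-1],
  [0,0,0,0,0,0,-1],
  [0,0,0,0,0,0,-1],
], force=40)

```text
time: 16.63
ee_pos: [0.5809, -0.0713, 0.0522]
tool_rot: [0.054, 0.861, 0.095, -0.497]
contact_force: [-3.9, -0.6, 5.8]
gripper_width: 0.0349
```

Gripped at 35 mm with slight tip contact on the floor. Lift along the normal.

Request:
jog_arm([
  [0,0,0,-3,0,0,-1],
  [0,0,0,-6,0,0,-1],
  [0,0,0,-10,0,0,-1],
  [0,0,0,-15,0,0,-1],
  [0,0,0,-20,0,0,-1],
  [0,0,0,-25,0,0,-1],
  [0,0,0,-25,0,0,-1],
  [0,0,0,-25,0,0,-1],
  [0,0,0,-20,0,0,-1],
  [0,0,0,-10,0,0,-1],
  [0,0,0,0,0,0,-1],
  [0,0,0,0,0,0,-1],
], force=50)

```text
time: 17.63
ee_pos: [0.5031, -0.089, 0.1903]
tool_rot: [0.054, 0.861, 0.094, -0.496]
contact_force: [0.9, 0.0, -1.7]
gripper_width: 0.0349
```

Run:
```python
from h import *
from h import *
b=save("wrist","w7.png");a=save("scene","s7.png")
cv2.imwrite("pics/c7.png",np.hstack([b,cv2.resize(a[120:384,100:330],(288,330))[:330] if 0 else cv2.resize(a[140:284,170:278],(288,384))])[...,::-1])
ob=[]
for c in("top","scene"):
    ctrl.camera(c);ms=ctrl.masks_of(c,"plate")
    for m in ms: 
        e=cv2.fitEllipse(max(cv2.findContours(m["region"].astype(np.uint8),0,1)[0],key=len));print(c,round(m["confidence"],2),np.round(e[0],1),ray(c,e[0],.015).round(3))
print(ctrl.sense()["joint_pos"].round(2))
for a in(0,-.3,-.6): print(a);go(face(a,0.),[.47,-.335,.15])
```

```text
top 0.94 [378.2 235.7] [ 0.378 -0.701  0.015]
top 0.57 [290.6 214.7] [ 0.478 -0.329  0.015]
scene 0.91 [353.6 151.6] [ 0.381 -0.706  0.015]
scene 0.71 [302.6 191.1] [ 0.472 -0.333  0.015]
[-0.33 -0.02 -0.55  0.58  0.26  2.66]
0
t 17.93 tcp [ 0.5029 -0.0884  0.1882] w 0.0349 f [ 0.2 -0.4 -0.3]
turn [-2.8303 -0.0857 -0.7561] 2.931 shift [  38.2 -246.6  -32.9] noturn shift [-10.  233.7  93.1]
turn [ 0.2132 -0.52    0.059 ] 0.565 shift [ 38.2 246.6  32.9] noturn shift [-10.  233.7  93.1]
-0.3
t 17.93 tcp [ 0.5029 -0.0884  0.1882] w 0.0349 f [ 0.2 -0.4 -0.3]
turn [-2.5459 -0.1829 -0.6797] 2.641 shift [  38.2 -245.3   41.4] noturn shift [-10.  233.7  93.1]
turn [ 0.5062 -0.5099  0.1372] 0.732 shift [ 38.2 245.3 -41.4] noturn shift [-10.  233.7  93.1]
-0.6
t 17.93 tcp [ 0.5029 -0.0884  0.1882] w 0.0349 f [ 0.2 -0.4 -0.3]
turn [-2.2588 -0.264  -0.6027] 2.353 shift [  38.2 -222.1  112.1] noturn shift [-10.  233.7  93.1]
turn [ 0.7991 -0.4917  0.2154] 0.963 shift [  38.2  222.1 -112.1] noturn shift [-10.  233.7  93.1]
```

View pics/c7.png

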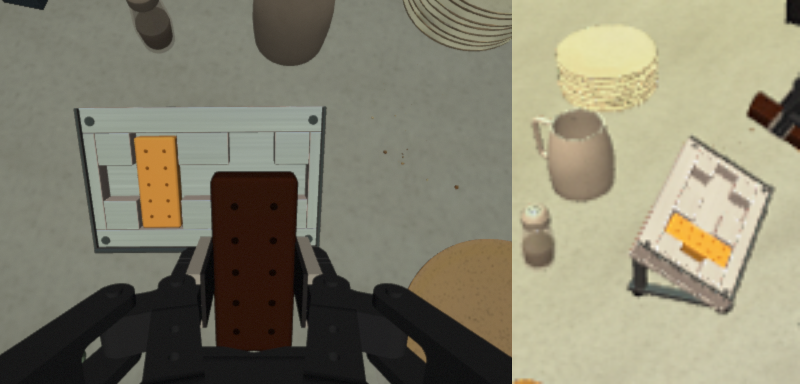

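The biscuit is held straight, and the butter biscuit is in place at (158,182). Carry over to the plate at about (0.474,-0.332).

Request:
jog_arm([
  [0.0426,-0.104,0.0118,0,0,0,-1],
  [0.0426,-0.104,0.0118,0,0,0,-1],
  [0.0426,-0.104,0.0118,0,0,0,-1],
  [0.0426,-0.104,0.0118,0,0,0,-1],
  [0.0426,-0.104,0.0118,0,0,0,-1],
  [0,0,0,2,15,2,-1],
  [0,0,0,4,25,3,-1],
  [0,0,0,4,30,4,-1],
  [0,0,0,4,35,4,-1],
  [0,0,0,4,35,4,-1],
  [0,0,0,4,35,4,-1],
  [0,0,0,4,30,4,-1],
  [0,0,0,4,23,3,-1],
  [0,0,0,2,15,1,-1],
  [0,0,0,0,0,0,-1],
  [0,0,0,0,0,0,-1],
])

```text
time: 19.27
ee_pos: [0.4742, -0.3318, 0.1566]
tool_rot: [-0.001, 0.707, -0.0, -0.707]
contact_force: [-0.2, 0.2, -1.0]
gripper_width: 0.035
```

Run:
```python
from h import *
b=save("wrist","w8.png");p=ctrl.camera_params("wrist")
for m in ctrl.mark_of("wrist","plate")[:2]: print(m["confidence"],m["at"],ray("wrist",m["at"],0.0).round(3))
for m in ctrl.masks_of("wrist","plate")[:2]:
    c=np.argwhere(m["region"])[:,::-1];h=cv2.convexHull(c.astype(np.int32))[:,0];h=h[(h[:,0]>2)&(h[:,0]<509)&(h[:,1]<300)]
    P=np.array([ray("wrist",q,.02)[:2] for q in h])
    s=least_squares(lambda v:np.hypot(*(P-v).T)-.0995,[.474,-.332],loss="soft_l1",f_scale=.003);print("fit",s.x.round(3),len(P),np.abs(s.fun).mean().round(4))
go(face(0,0.),[.474,-.332,.035])
```

```text
0.86 [251.3, 173.5] [ 0.479 -0.329  0.   ]
fit [ 0.483 -0.331] 63 0.0004
t 19.42 tcp [ 0.4747 -0.3305  0.1576] w 0.0347 f [ 0.3 -0.1 -0.2]
turn [-3.14e+00  3.00e-04 -3.20e-03] 3.14 shift [122.6  -1.5  -0.7] noturn shift [122.6   1.5   1. ]
turn [ 0.0016 -0.002  -0.0002] 0.003 shift [122.6   1.5   0.7] noturn shift [122.6   1.5   1. ]
```

View pics/w8.png

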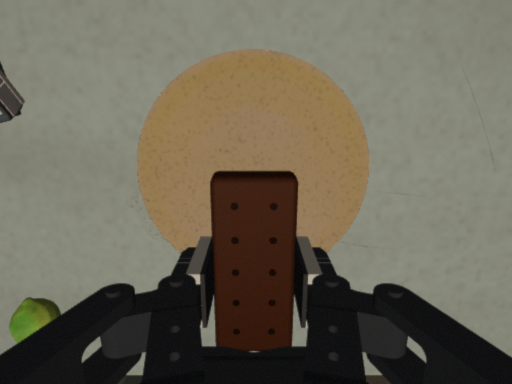

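Request:
jog_arm([
  [0,0,0,12,0,-3,-1],
  [0,0,0,22,0,-2,-1],
  [0,0,0,26,0,0,-1],
  [0,0,0,26,0,0,-1],
  [0,0,0,20,0,0,-1],
  [0,0,0,12,0,0,-1],
  [0,0,0,8,0,0,-1],
  [0,0,0,4,0,0,-1],
  [0,0,0,3,0,0,-1],
  [0,0,0,2,0,0,-1],
  [0,0,0,0,0,0,-1],
])

```text
time: 20.33
ee_pos: [0.4802, -0.3319, 0.0232]
tool_rot: [0.001, 0.708, -0.0, -0.706]
contact_force: [-0.2, 0.0, -0.6]
gripper_width: 0.0346
```

Request:
jog_arm([
  [0,0,0,2,0,0,-1],
  [0,0,0,2,0,0,-1],
  [0,0,0,2,0,0,-1],
  [0,0,0,2,0,0,-1],
  [0,0,0,1,0,0,-1],
  [0,0,0,0,0,0,-1],
])

```text
time: 20.83
ee_pos: [0.48, -0.3321, 0.0153]
tool_rot: [0.0, 0.708, -0.001, -0.706]
contact_force: [-1.9, 2.4, 8.3]
gripper_width: 0.0348
```

Request:
jog_arm([
  [0,0,0,0,0,0,-0.15],
  [0,0,0,0,0,0,-0.05],
  [0,0,0,0,0,0,0.2],
  [0,0,0,0,0,0,0.3],
  [0,0,0,0,0,0,0.3],
  [0,0,0,0,0,0,0.3],
  [0,0,0,-6,0,0,0.3],
  [0,0,0,-15,0,0,0.3],
  [0,0,0,-25,0,0,0.3],
  [0,0,0,-35,0,0,0.3],
  [0,0,0,-40,0,0,0.3],
  [0,0,0,-40,0,0,0.3],
  [0,0,0,-30,0,0,0.3],
  [0,0,0,0,0,0,0.3],
  [0,0,0,0,0,0,0.3],
])

```text
time: 22.08
ee_pos: [0.4806, -0.3326, 0.2079]
tool_rot: [0.002, 0.71, -0.002, -0.704]
contact_force: [0.3, 1.1, -0.3]
gripper_width: 0.0558
```

Run:
```python
from h import *
print({k:np.round(v,3) for k,v in ctrl.sense().items() if k in("time","ee_pos","gripper_width","contact_force")})
w=save("wrist","w9.png");a=save("scene","s9.png")
for c in("wrist","scene"):
  for l,z in(("cocoa_biscuit",.009),("plate",0),("lid",.021),("board",0),("butter_biscuit",.05)):
    for m in ctrl.mark_of(c,l)[:2]: print(c,l,round(m["confidence"],2),np.round(m["at"]),ray(c,m["at"],z)[:2].round(3))
cv2.imwrite("pics/c9.png",np.hstack([cv2.resize(w,(360,270)),cv2.resize(a[130:384,110:385],(292,270))])[...,::-1])
```

```text
{'time': np.float64(22.083), 'ee_pos': array([ 0.481, -0.333,  0.208]), 'contact_force': array([ 0.264,  1.058, -0.334]), 'gripper_width': np.float64(0.056)}
wrist cocoa_biscuit 0.8 [254. 175.] [ 0.473 -0.332]
scene plate 0.61 [354. 152.] [ 0.385 -0.731]
scene lid 0.67 [201. 323.] [0.491 0.329]
scene board 0.83 [200. 329.] [0.491 0.335]
scene board 0.44 [180. 237.] [0.744 0.077]
scene butter_biscuit 0.61 [243. 217.] [ 0.579 -0.059]
scene butter_biscuit 0.48 [237. 232.] [0.563 0.013]
```

View pics/c9.png

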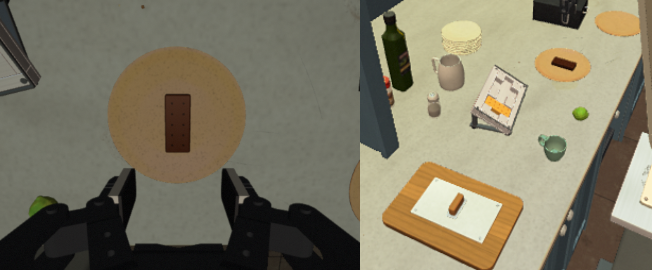

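The final picture shows the biscuit on the middle of the plate, the lid on the middle of the board with its handle up, and the butter biscuit in its cavity. Sugar shaker and jug are upright where they were.

```bash
python3 -c "
from rig import ctrl
print(ctrl.job_done())"
```

```text
the job is handed in; nothing more can be done
None
```

The job is handed in after about 22 s of the 56 s. The lid lies flat, handle up, on the middle of the board, and the cocoa biscuit lies flat on the middle of the near plate. I lifted the lid by its handle and the biscuit through the finger recesses, and set each down under light contact, about 10 N and 8 N.

**Last checks**
- **Lid:** it sits within about 10 mm of the board's middle.
- **Cocoa biscuit:** it sits at about (0.473, -0.332), within about 10 mm of the plate's middle.
- **Butter biscuit, sugar shaker, jug:** in the last picture all look where they were, but I did not measure how far they might have shifted.
- **Gripper:** it is open and clear at z = 0.21 m.

**What went wrong or disagreed**
- On the way to the board, joint 6 reached its range limit and the lid stopped short, so I turned the lid along the board's long side instead.
- In the last scene picture the networks missed the near plate. They also reported a second, false "butter biscuit" in the emptied cocoa cavity and a false "board" at the sugar shaker. The picture itself contradicted all three.

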